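# Zero the bench thickness gauge on its reference block

## Robot

A 7-joint arm with a two-finger parallel gripper is mounted at the origin on a cart in front of the work surface, level with it; the furniture and walls round the work are solid. World frame = base frame: x ahead of the robot, y to its left, z up, the work surface at z = 0. Lengths are in m, angles in rad, forces in N, time in s.
With the tool pointing down it reaches from about 0.425 to 0.875 m from the base axis. Payload 8.4 kg.
Tool frame: the origin (TCP) lies at the very end of the fingers, on their centre line; the grasp point (between the pads) lies 19 mm behind it; z points along the fingers, y is the direction in which the jaws open and shut (so a half turn about z gives the same grasp; the last joint's range is limited). The gripper opens to 85 mm and grips with 20 to 120 N. Pads are 22 mm wide; open, the fingers measure 114 mm over their backs; the gripper's body (76 mm by 85 mm) begins 54 mm behind the grasp point. The pads swing forward as they close: fully open they stand 13 mm farther back than shut.
Start: joints at [1.207, 0.333, 0.04, 1.465, -0.013, 1.343, -0.059], TCP at [0.17, -0.627, 0.231] pointing down, gripper open.
Joint ranges: [-2.58, 2.58], [-0.38, 2.09], [-1.3, 1.39], [0.25, 2.4], [-1.5, 4.64], [0.08, 2.09], [-2.65, 2.65]. Speed limits (rad/s): [2.22, 2.22, 2.79, 2.79, 3.14, 3.14, 3.14].

## Interface

Orientations are given as a unit quaternion [x, y, z, w].
In Python, from station import state, optics, arm gives the robot as it stands. The module is installed in compiled form; this text tells all that it offers.
- The arm moves only by the tool arm_command, never from a script. Its argument "commands" is a list of rows, each a list of 5 numbers: the closure, from 0 (fully open) to 1 (shut), then the shift along the world's x, y, z in cm, then the turn about the world's z in degrees. In form: [[fingers, dx, dy, dz, roll], ...]. A call has 1 to 20 rows; each row shifts and turns the commanded pose from where the row before left it; what a row does not reach is not made up. A row lasts 1/10 s, in which the tool goes at most 50 mm and 8.59 degrees, less where a joint would pass 70% of its speed; a pose out of reach is approached as far as the arm can. A call with a gripper value outside its range is refused whole. The fingers move at their own pace and stop on an object; "newtons" is the grip in N (left out, the last holds). Time passes only in rows, so rows that do not move let the fingers close. It gives the time, the measured TCP pose, the force and the opening at its end, in the units of the state.
- state(): the state, without advancing time (a new reading comes with each control period).
- optics.get_image(name): name is "scene" or "top"; returns the picture (480x640x3 uint8, red, green, blue); there is no depth.
- optics.camera_model(name): a dict with "mtx" (3x3 intrinsics, pixels), "origin" and "attitude" of the camera in the world. Camera axes: x right, y down, z forward; pixel columns grow to the right and rows downward; lengths in m; the calibration is good to about 2 mm. A picture is of the moment at which its call begins. camera_model takes no time and is no camera call.
- arm.finish_job(): hands the job in, once; it reports no verdict.
Trained networks look in the newest picture that a camera, given by its name, has taken for a name from the list of things; names that differ only in an ending like _2 or _b are one class to them, and where a whole thing is asked for, a point or a joint stands for the part that bears it (a point fixed in the world has none). Each returns a list of dicts, best first, with "p" (0 to 1); they miss things now and then, are a little off and sometimes report something else, mostly with a low value. They report only what shows in the picture. A call takes as long as a camera call. They do not tell look-alikes from the thing itself.
- optics.find_in(target, camera): "xyz" ([x, y, z] in m, in world coordinates, good to about 4 mm: the middle of the surface that is visible of it).
The state is a dict: "time": time; "joints": joint angles; "joint_velocities": joint speeds; "joint_efforts": joint torques, N m; "position": TCP position; "tcp_rot": TCP orientation; "wrist_force": force on the tool from outside, world axes, zero at the start; "moment": the same for the moment, N m; "gripper_width": finger opening in m.
Only numpy, scipy, OpenCV 4.12 (cv2) and the standard library are available. Lean on these libraries where they do the work, as an engineer would, in place of code of your own. Each camera call takes 0.05 s, during which the arm holds its last target. There are 200 camera calls.

## Task

Zero the bench thickness gauge before the brake pads are measured: push the ground steel reference block along its channel until it is right up against the end stop, so that it sits under the spring-loaded spindle, then lightly press the round zero key between the two rectangular keys fully down, let it come up again and withdraw. Slide the block, do not lift it; do not press the zero key before the block is home, and leave the two rectangular keys, the spindle and the brake pads alone.

Things in the scene. Friction and masses are not known exactly. Their poses are not given: they have to be found in the camera images.
- gauge: Bench thickness gauge, fixed. Cast base x -135..+100, y -120..+120 mm, 42 mm high. Origin on the bench; x runs along the channel to the end stop (away from the operator), y left, z up. Left: steel measuring table (y 28..96, x -132..+46 mm), top at z 48. Right: readout console (x -115..+45, y -118..-2 mm, up to 95 high), face rising rearwards at 15 degrees: keys low, blank display above.
- channel_mouth (a point): Point on the table top between the front ends of the two guide strips (8 mm high, 30 mm apart), on the channel's centre line; in front of it the table is open. Gauge frame x -60, y +62, z 48 mm. The strips run from here to the stop.
- stop_face (a point): Centre of the end stop's front face, 6 mm above the table: gauge frame x +37, y +62, z 54 mm. The block is home when its far end meets it. Behind it, at x +74, a column 210 mm tall carries an arm with the spindle's barrel (28 mm thick, z 82..166 mm) over x +20, y +62 mm.
- block_center (a point): Centre of the reference block, a bright ground steel bar 110 x 26 x 12 mm, 0.45 kg, loose, flat on the table along the channel, far end between the strips, near end towards the operator. Starts 28 to 48 mm short of the stop. At home its centre is 55 mm before stop_face and its near end stands 13 mm out of the strips. Slides with a few N, up to about 10 N where it lifts the spindle.
- spindle (a joint): Rise of the spring-loaded measuring spindle in m: 0 at rest (rounded tip, 17 mm thick, 10.5 mm over the table), about 0.0015 with the 12 mm block under it; at most 0.010. It presses down with about 1.5 N. It stands on the channel's centre line, 17 mm before the stop face.
- zero_key (a joint): Travel of the round black zero key (20 mm across), middle of the three keys in a row across the console: 0 up, 0.005 m bottomed. Sprung: starts to move at about 1 N, bottoms at about 4 N, returns by itself; it registers from 3 mm.
- zero_key_top (a point): Centre of the top face of the zero key, 8 mm proud of the console face when up. Its z axis is the face's normal, leaning 15 degrees from vertical towards the operator; the key moves along minus z. Pressing straight down works.
- left_key (a joint): Travel of the rectangular key (13 x 18 mm) to the left of the zero key, its centre 38 mm from it; 0 up, 0.005 bottomed. Not to be pressed.
- right_key (a joint): Travel of the rectangular key (13 x 18 mm) to the right of the zero key, its centre 38 mm from it; 0 up, 0.005 bottomed. Not to be pressed.
- pad0_center (a point): Centre of brake pad 1 of 3 (40 x 61 x 14 mm, loose, flat on the bench), in the row waiting to the right of the gauge. To be left alone.
- pad1_center (a point): Centre of brake pad 2 of 3 (40 x 61 x 14 mm, loose, flat on the bench), in the row waiting to the right of the gauge. To be left alone.
- pad2_center (a point): Centre of brake pad 3 of 3 (40 x 61 x 14 mm, loose, flat on the bench), in the row waiting to the right of the gauge. To be left alone.
- ref_block: The same block; origin at the centre of its underside, x along its length.
Mind the look-alikes: they are no part of the job. What is meant by the ref_block is not turquoise, and is the larger of those in its own colour.

How it is judged:
By the outcome, as a careful person would: the job done as asked, in the order asked, and still so for the second after the job is handed in, with the robot touching nothing.
It also fails if it takes over 40 s, if anything falls off the work surface, if the arm or the gripper's body presses on something with over 40 N, if the wrist force passes 120 N, or if a joint passes its speed limit or range.

## Working session

There is one attempt and no reset: what is moved stays moved. The work goes in short steps, Python scripts to look and compute and a tool call to move; the robot and the scene stay as the last step left them, time stands still between calls to the robot, and variables do not carry over. Pictures are saved under pics/ and viewed, about 8 in all and at most 12, crops included, and the job is handed in when it is done.

Besides the shell and the picture viewer there is one more tool, called after ">>>" as a command line: name --pt "numbers of a row" for each row, then --argument value for the rest. arm_command: Moves the arm, as the interface text tells. Its arguments: {"type":"object","properties":{"commands":{"type":"array"},"newtons":{"type":"number"}},"required":["commands"]}

```bash
mkdir -p pics; python3 - <<'E'
from station import state, optics, arm
import cv2, numpy as np
for n in ("scene","top"):
    im=optics.get_image(n); cv2.imwrite(f"pics/{n}0.png",im[:,:,::-1])
    m=optics.camera_model(n); print(n,np.round(m["mtx"],1).tolist(),m["origin"],m["attitude"])
    for t in ("ref_block","block_center","zero_key_top","left_key","right_key","stop_face","channel_mouth","gauge","spindle","pad0_center"):
        print(t,[(np.round(d["xyz"],3).tolist(),round(d["p"],2)) for d in optics.find_in(t,n)])
s=state();print(s)
E
```

```text
scene [[580.2, 0.0, 326.4], [0.0, 580.2, 238.6], [0.0, 0.0, 1.0]] [0.12256166 0.60826416 0.83780952] [-0.25181595  0.88203793 -0.38297211  0.10922541]
ref_block [([0.555, 0.032, 0.062], 0.92), ([0.364, 0.108, 0.01], 0.6), ([0.38, -0.018, 0.014], 0.55)]
block_center [([0.556, 0.035, 0.061], 0.86), ([0.379, -0.021, 0.012], 0.67), ([0.544, -0.089, 0.065], 0.63), ([0.36, 0.112, 0.01], 0.56)]
zero_key_top [([0.544, -0.093, 0.065], 0.43)]
left_key []
right_key []
stop_face [([0.597, 0.001, 0.048], 0.95)]
channel_mouth [([0.602, -0.002, 0.048], 0.64)]
gauge [([0.598, 0.001, 0.05], 0.67)]
spindle [([0.649, 0.023, 0.067], 0.54)]
pad0_center [([0.507, -0.198, 0.014], 0.59), ([0.546, -0.052, 0.07], 0.49)]
top [[444.8, 0.0, 313.4], [0.0, 444.8, 246.7], [0.0, 0.0, 1.0]] [ 0.44325888 -0.0879825   0.9544135 ] [ 0.71185024 -0.70028188  0.03596707 -0.03976046]
ref_block [([0.381, -0.022, 0.01], 0.81), ([0.362, 0.107, 0.015], 0.8), ([0.561, 0.031, 0.06], 0.76)]
block_center [([0.357, 0.107, 0.016], 0.84), ([0.39, -0.022, 0.01], 0.61), ([0.561, 0.026, 0.057], 0.58)]
zero_key_top []
left_key []
right_ke
[... 205 characters left out ...]
oints': array([ 1.20680945,  0.33320401,  0.03987236,  1.46541529, -0.01339013,
        1.34331692, -0.05847394]), 'joint_velocities': array([-0.00047695,  0.00111234, -0.00101511, -0.00016243,  0.00169161,
       -0.00012949,  0.00012466]), 'joint_efforts': array([ 1.92755847e-04, -6.58319736e+01,  1.36336070e+00, -4.05835676e+01,
        1.67034235e-02,  2.73277154e-03,  2.81366397e-05]), 'position': array([ 0.17009667, -0.6273062 ,  0.23129743]), 'tcp_rot': array([ 9.91247224e-01,  1.32018712e-01, -4.05370595e-06, -3.90392230e-05]), 'wrist_force': array([-0.44133439,  0.5736988 , -0.48142732]), 'moment': array([ 0.01676095,  0.01929548, -0.04504519]), 'gripper_width': 0.08535744697973341}
```

View pics/scene0.png

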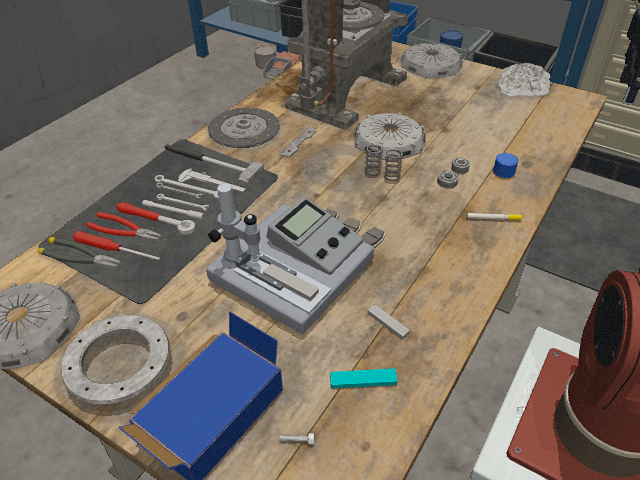

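View pics/top0.png

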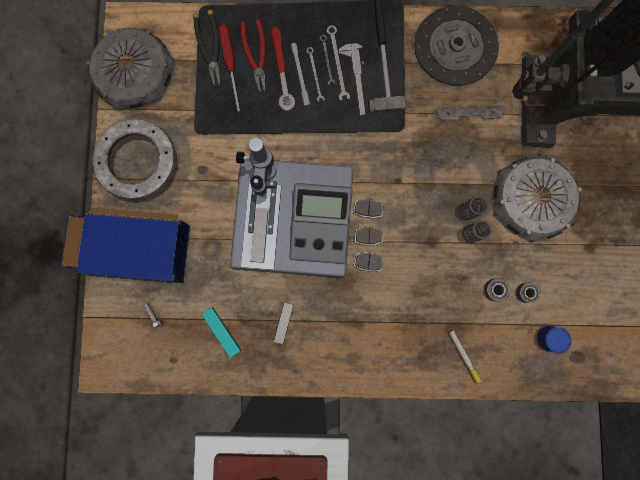

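Block candidates: a steel bar in the channel (scene 290,280; top 259,235), a smaller grey bar on the bench (389,321; 284,323) and a turquoise bar (363,379; 221,332). I choose the bar in the channel and check it in a close crop.

```bash
python3 - <<'E'
import cv2
a=cv2.imread("pics/scene0.png")[180:340,190:400]; b=cv2.imread("pics/top0.png")[135:285,225:400]
cv2.imwrite("pics/c1.png",cv2.resize(a,None,fx=3.7,fy=3.7,interpolation=cv2.INTER_CUBIC))
cv2.imwrite("pics/c2.png",cv2.resize(b,None,fx=4,fy=4,interpolation=cv2.INTER_CUBIC))
E
```

```text
(no output)
```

View pics/c1.png

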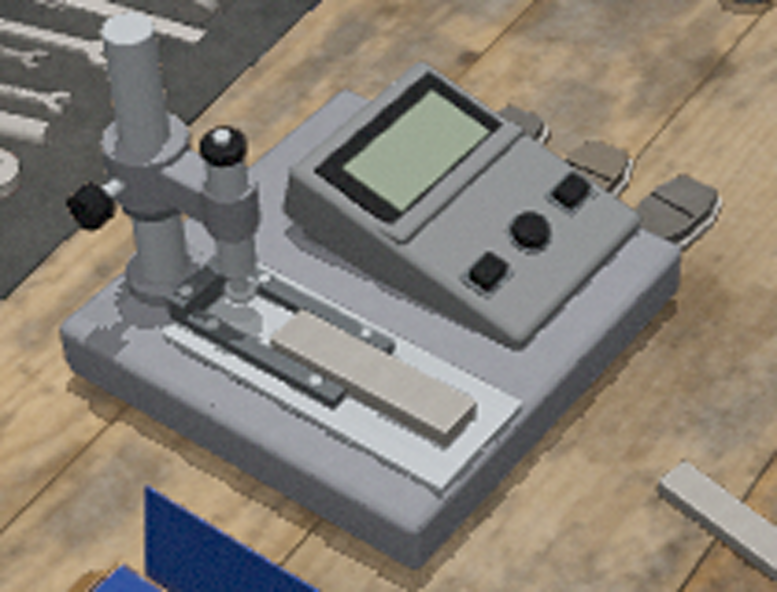

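View pics/c2.png

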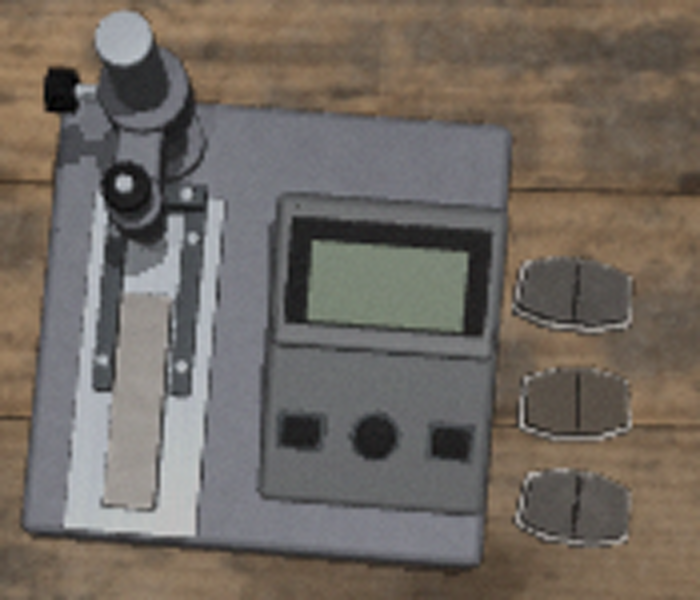

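The crops show the channel bar lying between the strips, larger than the grey bench bar, so it is the reference block. The zero key is at scene crop (530,230) and top crop (375,436). Next I fit the gauge pose.

```bash
cat > h.py <<'E'
import numpy as np, cv2
from station import optics
from scipy.spatial.transform import Rotation as R
from scipy.optimize import least_squares
def cam(n):
    m=optics.camera_model(n); return np.array(m["mtx"]),np.array(m["origin"]),R.from_quat(m["attitude"]).as_matrix()
C={n:cam(n) for n in("scene","top")}
def proj(n,P):
    K,o,A=C[n]; q=(np.atleast_2d(P)-o)@A@K.T; return q[:,:2]/q[:,2:]
def ray(n,uv,z):
    K,o,A=C[n]; d=A@np.linalg.solve(K,[*uv,1]); return o+d*(z-o[2])/d[2]
S=lambda u,v:(u/3.7+190-.36,v/3.7+180-.36)
T=lambda u,v:(u/4+225-.37,v/4+135-.37)
E
python3 - <<'E'
from h import *
obs=[("scene",S(445,490),(-132,96,48)),("scene",S(522,402),(-132,28,48)),("scene",S(165,335),(46,96,48)),
("top",T(65,528),(-132,96,48)),("top",T(195,536),(-132,28,48)),("top",T(224,200),(46,28,48)),("top",T(97,193),(46,96,48))]
def W(p,g):
    c,s=np.cos(p[2]),np.sin(p[2]);g=np.array(g)/1000
    return np.array([p[0]+c*g[0]-s*g[1],p[1]+s*g[0]+c*g[1],g[2]])
f=lambda p:np.concatenate([proj(n,W(p,g))[0]-uv for n,uv,g in obs])
r=least_squares(f,[.6,0,-.07]);p=r.x
print("pose",p,np.degrees(p[2]),"\n",f(p).reshape(-1,2).round(1).tolist())
for sel in ("scene","top"):
    o2=[o for o in obs if o[0]==sel]
    print(sel,least_squares(lambda p:np.concatenate([proj(n,W(p,g))[0]-uv for n,uv,g in o2]),p).x)
def inv(P):
    c,s=np.cos(p[2]),np.sin(p[2]);d=(P[:2]-p[:2])*1000;return (c*d[0]+s*d[1],-s*d[0]+c*d[1])
for n,F,pts in(("scene",S,[(272,335),(303,311),(475,402),(447,433)]),("top",T,[(122,293),(167,295),(155,506),(102,501)])):
    print(n,[np.round(inv(ray(n,F(*q),.06)),1).tolist() for q in pts])
# key triangulation
uv={"scene":S(530,227),"top":T(375,436)}
k=least_squares(lambda P:np.concatenate([proj(n,P)[0]-uv[n] for n in uv]),[.55,-.09,.065])
print("key",k.x,k.fun.round(1),inv(k.x))
for q in [(120,185)]: print("knob top",proj("top",W(p,(20,62,166)))) 
print("stop",W(p,(37,62,54)),"mouth",W(p,(-60,62,48)))
E
```

```text
pose [ 0.62160905 -0.03766648 -0.05716605] -3.2753735608183216 
 [[-0.8, -0.6], [0.5, -0.4], [-1.1, -0.8], [-0.4, 1.0], [0.3, 1.4], [0.2, 0.1], [-0.6, -0.4]]
scene [ 0.62010508 -0.03689289 -0.0564379 ]
top [ 0.62267175 -0.03787738 -0.05822622]
scene [[-9.8, 73.4], [-11.9, 51.4], [-119.4, 51.4], [-120.0, 75.3]]
top [[-8.8, 75.3], [-8.1, 52.3], [-116.2, 49.1], [-115.6, 76.0]]
key [ 0.5441128  -0.09266559  0.0672096 ] [-0.4 -0.1  0.2  0.4] (np.float64(-74.22729192770765), np.float64(-59.33700876873162))
knob top [[255.93663652 181.48104366]]
stop [0.66209098 0.02211825 0.054     ] mouth [0.56524943 0.02766034 0.048     ]
```

>>> arm_command --pt "1 2.8 2.8 0 -1.9" --pt "1 2.8 2.8 0 -1.9" --pt "1 2.8 2.8 0 -1.9" --pt "1 2.8 2.8 0 -1.9" --pt "1 2.8 2.8 0 -1.9" --pt "1 2.8 2.8 0 -1.9" --pt "1 2.8 2.8 0 -1.9" --pt "1 2.8 2.8 0 -1.9" --pt "1 2.8 2.8 0 -1.7" --pt "1 2.8 2.8 0 -1.6" --pt "1 0.3 3.8 0 0" --pt "1 0.3 3.8 0 0" --pt "1 0.3 3.8 0 0" --pt "1 0.3 3.8 0 0" --pt "1 0.3 3.8 0 0" --pt "1 0.3 3.8 0 0" --pt "1 0.3 3.8 0 0" --pt "1 0.3 3.8 0 0" --pt "1 0.3 3.8 0 0" --pt "1 0.3 3.8 0 0"

```text
time: 3.1
position: [0.48, 0.0342, 0.2316]
tcp_rot: [1.0, -0.029, 0.0, 0.0]
wrist_force: [0.7, -0.1, 0.2]
gripper_width: 0.0002
```

>>> arm_command --pt "1 0 -0.1 -3 0" --pt "1 0 -0.1 -3 0" --pt "1 0 0 -3 0" --pt "1 0 0 -3 0" --pt "1 0 0 -2.5 0" --pt "1 0 0 -1.5 0" --pt "1 0 0 -1.0 0" --pt "1 0 0 -0.6 0" --pt "1 0 0 0 0" --pt "1 0 0 0 0"

```text
time: 4.1
position: [0.4806, 0.0307, 0.056]
tcp_rot: [1.0, -0.029, 0.001, -0.0]
wrist_force: [-0.4, 0.2, 0.5]
gripper_width: 0.0003
```

```bash
python3 - <<'E'
from h import *
for n in ("scene","top"):
    cv2.imwrite(f"pics/{n}1.png",optics.get_image(n)[:,:,::-1])
a=cv2.imread("pics/scene1.png")[200:330,210:380];b=cv2.imread("pics/top1.png")[160:290,225:365]
a=cv2.resize(a,None,fx=2.8,fy=2.8,interpolation=2);b=cv2.resize(b,None,fx=2.2,fy=2.8,interpolation=2)
cv2.imwrite("pics/c3.png",np.hstack([a,b]))
E
```

```text
(no output)
```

View pics/c3.png

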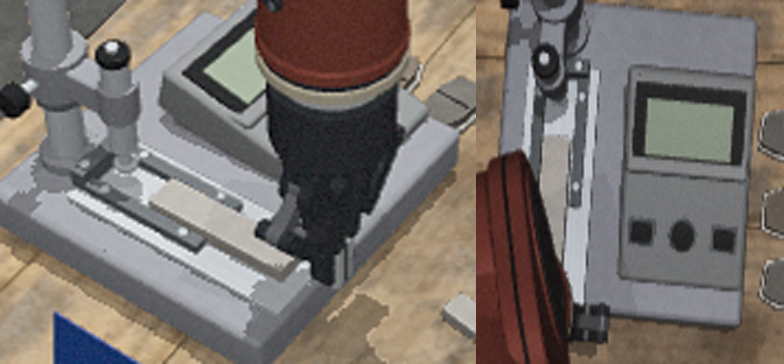

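The fingertip, at left crop (322,280), is lined up behind the block's near end at (285,265) with a gap left. I push along the channel.

>>> arm_command --pt "1 0 0.02 -0.15 0" --pt "1 0 0 -0.15 0" --pt "1 0.3 -0.02 0 0" --pt "1 0.3 -0.02 0 0" --pt "1 0.3 -0.02 0 0" --pt "1 0.3 -0.02 0 0" --pt "1 0.3 -0.02 0 0" --pt "1 0.3 -0.02 0 0" --pt "1 0.3 -0.02 0 0" --pt "1 0.3 -0.02 0 0" --pt "1 0.3 -0.02 0 0" --pt "1 0.3 -0.02 0 0" --pt "1 0.3 -0.02 0 0" --pt "1 0.3 -0.02 0 0" --pt "1 0.3 -0.02 0 0"

```text
time: 5.7
position: [0.518, 0.0283, 0.052]
tcp_rot: [1.0, -0.029, -0.001, 0.0]
wrist_force: [-6.3, -0.8, 4.4]
gripper_width: 0.0001
```

>>> arm_command --pt "1 0.3 -0.02 0.1 0" --pt "1 0.3 -0.02 0 0" --pt "1 0.3 -0.02 0 0" --pt "1 0.3 -0.02 0 0" --pt "1 0.2 -0.01 0 0"

```text
time: 6.2
position: [0.5326, 0.0273, 0.0529]
tcp_rot: [1.0, -0.029, -0.001, 0.0]
wrist_force: [-5.5, 1.2, 0.2]
gripper_width: -0.0003
```

>>> arm_command --pt "1 0.2 -0.01 0 0" --pt "1 0.2 -0.01 0 0" --pt "1 0.1 0 0 0"

```text
time: 6.5
position: [0.5382, 0.0271, 0.0532]
tcp_rot: [1.0, -0.029, -0.0, -0.0]
wrist_force: [-3.5, 0.0, -2.4]
gripper_width: -0.0001
```

>>> arm_command --pt "1 0.1 -0.01 0 0" --pt "1 0.1 0 0 0" --pt "1 0.1 -0.01 0 0"

```text
time: 6.8
position: [0.5411, 0.027, 0.0533]
tcp_rot: [1.0, -0.029, -0.0, -0.0]
wrist_force: [-2.9, -0.4, -1.9]
gripper_width: 0.0001
```

>>> arm_command --pt "1 0.1 0 0 0" --pt "1 0.1 -0.01 0 0"

```text
time: 7.0
position: [0.5432, 0.0269, 0.0533]
tcp_rot: [1.0, -0.029, -0.0, -0.0]
wrist_force: [-4.9, 0.5, -1.5]
gripper_width: -0.0002
```

>>> arm_command --pt "1 0.1 -0.01 0 0"

```text
time: 7.1
position: [0.5432, 0.0268, 0.0529]
tcp_rot: [1.0, -0.029, -0.001, 0.0]
wrist_force: [-8.6, 0.8, -2.0]
gripper_width: -0.0001
```

>>> arm_command --pt "1 0.1 -0.01 0 0"

```text
time: 7.2
position: [0.5433, 0.0269, 0.0528]
tcp_rot: [1.0, -0.029, -0.002, 0.0]
wrist_force: [-13.5, 1.6, 4.6]
gripper_width: 0.0003
```

>>> arm_command --pt "1 0.1 0 0 0"

```text
time: 7.3
position: [0.5433, 0.0269, 0.0528]
tcp_rot: [1.0, -0.029, -0.003, 0.0]
wrist_force: [-18.6, -0.1, 8.9]
gripper_width: -0.0003
```

Stalled with force rising 5 N/mm at the expected place. I back off the way I came, rise and look.

>>> arm_command --pt "1 -0.3 0.01 0 0" --pt "1 -0.5 0.03 0 0" --pt "1 -1 0.06 0 0" --pt "1 -1 0.06 0 0" --pt "1 0 0 2 0" --pt "1 0 0 3 0" --pt "1 0 0 3 0" --pt "1 0 -3 2 0" --pt "1 0 -4 0 0" --pt "1 0 -4 0 0" --pt "1 0 -4 0 0" --pt "1 0 -4 0 0" --pt "1 -1.0 -4 0 0" --pt "1 -1.0 -4 0 0" --pt "1 0 0 0 0"

```text
time: 8.8
position: [0.4953, -0.2482, 0.1533]
tcp_rot: [0.999, -0.033, -0.0, 0.001]
wrist_force: [-0.6, -0.2, -0.5]
gripper_width: 0.0001
```

```bash
python3 - <<'E'
from h import *
for n in ("scene","top"):
    cv2.imwrite(f"pics/{n}2.png",optics.get_image(n)[:,:,::-1])
a=cv2.imread("pics/scene2.png")[215:325,205:345];b=cv2.imread("pics/top2.png")[135:285,225:365]
cv2.imwrite("pics/c4.png",np.hstack([cv2.resize(a,(500,393),interpolation=2),cv2.resize(b,(300,393),interpolation=2)]))
E
```

```text
(no output)
```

View pics/c4.png

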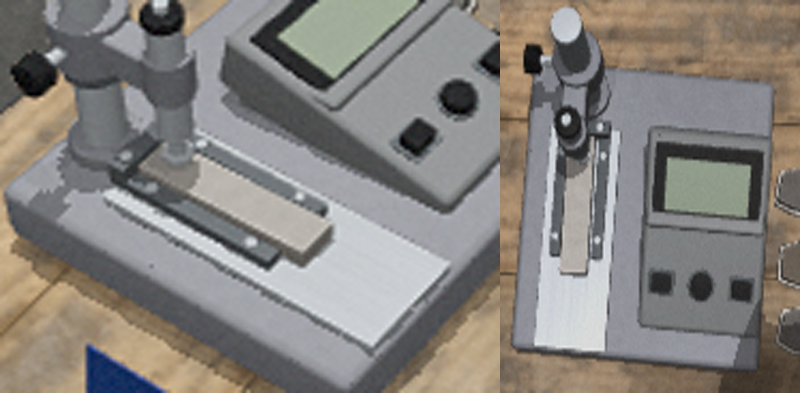

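The block sits against the stop under the spindle, with its near end out of the strips at left crop (315,245). Now over to the zero key.

>>> arm_command --pt "1 0.5 2 0 0" --pt "1 0.5 2 0 0" --pt "1 0.5 2 0 0" --pt "1 0.6 2 0 0" --pt "1 0.6 2 0 0" --pt "1 0.6 2 0 0" --pt "1 0.6 2 0 0" --pt "1 0.8 1.5 0 0" --pt "1 0 0 -2 0" --pt "1 0 0 -2 0" --pt "1 0 0 -1.5 0" --pt "1 0 0 -1 0" --pt "1 0 0 0 0" --pt "1 0 0 0 0"

```text
time: 10.3
position: [0.5454, -0.0865, 0.0888]
tcp_rot: [1.0, -0.029, 0.0, -0.0]
wrist_force: [-0.4, 0.5, 0.1]
gripper_width: -0.0001
```

```bash
python3 - <<'E'
from h import *
from station import state
s=state();print(s["position"],s["wrist_force"],s["tcp_rot"])
a=optics.get_image("scene")[:,:,::-1][200:300,280:400]
cv2.imwrite("pics/c5.png",cv2.resize(a,None,fx=5,fy=5,interpolation=2))
print(proj("scene",s["position"]), proj("scene",[.5441,-.0927,.067]))
E
```

```text
[ 0.5453533  -0.08647661  0.0887655 ] [-0.35910109  0.53005714  0.14271013] [ 9.99581500e-01 -2.89269579e-02  2.25613230e-04 -6.88026363e-05]
[[330.30534763 234.35259922]] [[332.48472484 241.00080276]]
```

View pics/c5.png

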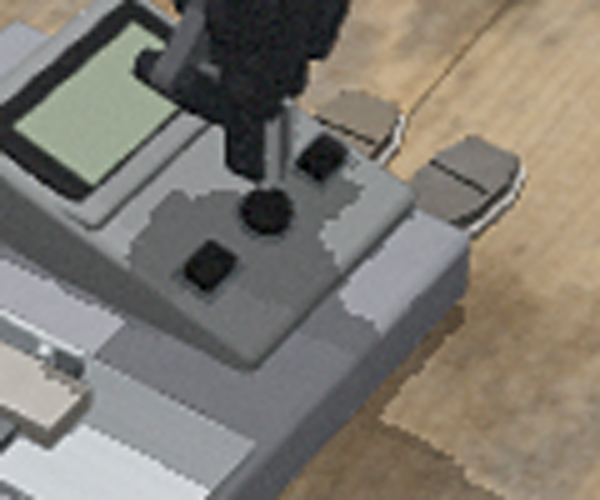

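The tip is at crop (255,175), just above the round key at (266,212), as projected. I shift it by −3 mm in x and −6 mm in y to centre it and go down.

>>> arm_command --pt "1 -0.3 -0.6 0 0" --pt "1 0 0 -0.5 0" --pt "1 0 0 -0.5 0" --pt "1 0 0 -0.3 0" --pt "1 0 0 -0.1 0" --pt "1 0 0 0 0"

```text
time: 10.95
position: [0.542, -0.0926, 0.074]
tcp_rot: [1.0, -0.029, -0.0, -0.0]
wrist_force: [-0.7, 0.4, 0.5]
gripper_width: -0.0003
```

>>> arm_command --pt "1 0 0 -0.1 0" --pt "1 0 0 -0.1 0" --pt "1 0 0 0 0"

```text
time: 11.25
position: [0.5421, -0.0927, 0.0722]
tcp_rot: [1.0, -0.029, -0.0, -0.0]
wrist_force: [0.5, -0.4, 0.6]
gripper_width: -0.0003
```

>>> arm_command --pt "1 0 0 -0.1 0" --pt "1 0 0 -0.1 0" --pt "1 0 0 0 0"

```text
time: 11.55
position: [0.5423, -0.0928, 0.0704]
tcp_rot: [1.0, -0.029, 0.0, -0.0]
wrist_force: [0.6, -0.2, 1.7]
gripper_width: 0.0002
```

>>> arm_command --pt "1 0 0 -0.1 0" --pt "1 0 0 -0.1 0" --pt "1 0 0 -0.1 0" --pt "1 0 0 0 0"

```text
time: 11.95
position: [0.5424, -0.0927, 0.0674]
tcp_rot: [1.0, -0.029, 0.0, 0.0]
wrist_force: [1.5, -0.3, 2.5]
gripper_width: 0.0
```

>>> arm_command --pt "1 0 0 -0.1 0" --pt "1 0 0 -0.1 0" --pt "1 0 0 0 0"

```text
time: 12.25
position: [0.5426, -0.0927, 0.0658]
tcp_rot: [1.0, -0.029, 0.0, 0.0]
wrist_force: [0.8, -0.1, 7.0]
gripper_width: -0.0003
```

>>> arm_command --pt "1 0 0 -0.1 0" --pt "1 0 0 0 0"

```text
time: 12.45
position: [0.5428, -0.0927, 0.0655]
tcp_rot: [1.0, -0.029, 0.001, 0.0]
wrist_force: [-1.8, -0.1, 15.1]
gripper_width: 0.0001
```

Bottomed: about 5 mm of travel, then stiff. I release and withdraw.

>>> arm_command --pt "1 0 0 0.3 0" --pt "1 0 0 0.5 0" --pt "1 0 0 1 0" --pt "1 0 0 2 0" --pt "1 0 0 3 0" --pt "1 0 0 3 0" --pt "1 -0.8 -3 1 0" --pt "1 -0.8 -4 0 0" --pt "1 -0.8 -4 0 0" --pt "1 -0.8 -4 0 0" --pt "1 -0.8 -4 0 0" --pt "1 0 -4 0 0" --pt "1 0 0 0 0" --pt "1 0 0 0 0" --pt "1 0 0 0 0"

```text
time: 13.95
position: [0.5023, -0.3213, 0.1723]
tcp_rot: [1.0, -0.028, -0.0, -0.0]
wrist_force: [-0.7, -0.1, 0.5]
gripper_width: 0.0004
```

```bash
python3 - <<'E'
from h import *
for n in ("scene","top"):
    cv2.imwrite(f"pics/{n}3.png",optics.get_image(n)[:,:,::-1])
a=cv2.imread("pics/scene3.png")[195:325,205:385];b=cv2.imread("pics/top3.png")[135:285,225:400]
cv2.imwrite("pics/c6.png",np.hstack([cv2.resize(a,(500,361),interpolation=2),cv2.resize(b,(300,361),interpolation=2)]))
d=cv2.absdiff(cv2.imread("pics/scene2.png"),cv2.imread("pics/scene3.png"))[250:310,215:300].max(2); print("diff block area",d.mean(),d.max())
E
```

```text
diff block area 2.9762745098039214 14
```

View pics/c6.png

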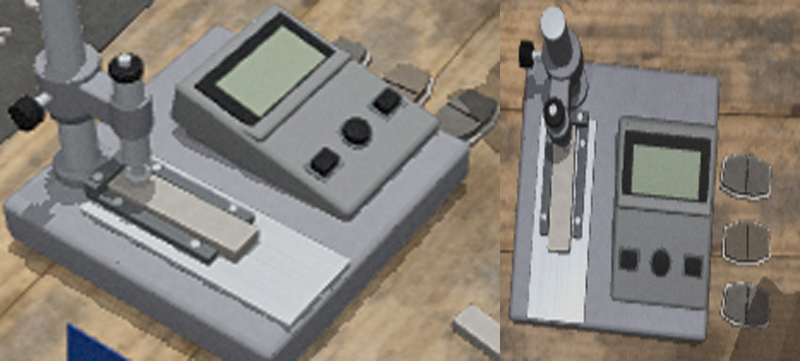

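The block is home under the spindle, the round key is up again at left crop (356,130), the pads have not moved, and the arm is clear.

```bash
python3 -c "
from station import arm
print(arm.finish_job())"
```

```text
the job is handed in; nothing more can be done
None
```

I pushed the reference block along the channel to the end stop, then pressed and released the zero key, withdrew the arm and handed the job in at about 14 s. No verdict was reported.

- **Block:** it stopped moving where the gauge fit put home, to within about 2 mm. The force then rose at about 5 N/mm to 19 N, well above the 10 N needed to lift the spindle. The picture taken afterwards shows it against the stop, under the spindle. It had not moved again after the key press.
- **Zero key:** it moved about 5 mm and then went stiff, so it bottomed. The press ended at 15 N, more than the 4 N needed. In the last picture the key is up again.
- **Left alone:** the rectangular keys and the brake pads look unchanged. The wrist force was close to zero after withdrawing.

I could not read the spindle and key travel directly. Those checks rest on the forces, positions and pictures. No check failed or disagreed.

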